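# Grease a jar-mill bearing with a push-type gun

## Task

The front bearing of the bench jar mill is due for grease. Lower the mill's sliding guard all the way down (it has a bow handle on its top edge), lift the push-type grease gun out of its holder and press its coupler squarely onto the tilted grease nipple until it snaps on. Then keep pushing the gun down against its spring until the spring is almost fully compressed, and finish while still gripping it and holding it pressed in like that; leave the other things on the bench where they are.

Things in the scene. Friction and masses are not known exactly. Their poses are not given: they have to be found in the camera images.
- mill: fixed jar mill: grey base plate 220 x 410 mm, top 20 mm above the bench, two black rollers along its y (axes 68 mm up), dark bearing blocks (tops 96 mm up). Origin on the bench; x away from the robot at yaw 0 (yaw within 0.2 rad), y left, z up. Guard posts 249 mm tall at x -85, y +/-190 mm. One front bearing (x -25, y -105 or +105 mm) bears the nipple; the others have flat plugs
- sash (a joint): slide of the guard in m: 0 = fully raised (top rail 225 mm above the bench, in the gun's way), 0.120 = fully lowered (top rail 105 mm). Aluminium frame 366 mm wide, 85 mm high, 14 mm thick with a clear pane, 85 mm in front of the mill's origin. Friction holds it where it is left; moving it down takes about 4 N, up about 11 N
- sash_handle (a point): middle of the guard's grip bar: round steel bar 12 mm thick, 74 mm long, parallel to the mill's y, above the middle of the guard's top edge, 38 mm above the top rail (263 mm above the bench with the guard fully raised, 143 mm fully lowered); free on both sides, to be pinched from above across the mill's x
- holder: fixed black round holder, foot 84 mm across, tube 54 mm across and 50 mm tall with a 33 mm bore in which the gun stands upright, coupler down; origin in the middle of its foot on the bench
- gun: loose grease gun, 160 mm long, 0.36 kg, upright in the holder. Origin on its axis at the barrel's lower face (on the holder's rim, 50 mm above the bench), z up its axis, away from the coupler. Aluminium barrel 40 mm across, z 0 to 60 mm; black grip 28 x 28 mm square, flats facing x and y, z 60 to 110; round cap 25 mm across to 120.5. Keep fingertips 5 mm above its shoulder (z 60) as they close
- coupler (a joint): how far the coupler is pushed up towards the barrel against the gun's spring, in m: 0 = spring extended, 0.012 = at its stop. The spring needs 9 N to start moving and 14.4 N at the stop
- coupler_seat (a point): inner end face of the coupler's bore, on the gun's axis 20 mm below the gun's origin (spring extended); z is the gun's z. Steel sleeve 28 mm across; its 18 mm bore opens 20 mm below this point. Four sprung balls 13.5 mm below it snap under the nipple's head at a push of 4 to 8 N. Snapped on, this point lies on the nipple's tip; before the snap it is 5 mm or more away
- nipple: fixed button-head nipple of bright steel on a brass elbow on the left or right front bearing. Origin in the elbow, 110 mm above the bench; z is the nipple's axis, leaning 30 degrees from vertical towards the robot (swivelled up to 0.3 rad either way from the mill's -x). Head 16 mm across, coned to 7 mm at the tip; neck 9 mm across; hexagon 18 mm across, 24 to 30 mm below the tip
- nipple_tip (a point): flat tip of the nipple, on its axis 36 mm from the nipple's origin, about 141 mm above the bench
- jar: bystander: white square jar with lid, 68 x 74 mm, 123 mm tall, loose; origin under its middle
- timer: bystander: small white timer, 58 x 66 x 16 mm, loose, lying flat; origin under its middle
- tape: bystander: roll of masking tape 62 mm across, 18 mm high, loose, lying flat; origin under its middle

How it is judged:
By the outcome, as a careful person would: the job done as asked, in the order asked, and still so for the second after the job is handed in, while the arm keeps its last pose, push and grip.
It also fails if it takes over 54 s, if anything falls off the work surface, if the arm or the gripper's body presses on something with over 40 N, if the wrist force passes 120 N, or if a joint passes its speed limit or range.

## Robot

A 7-joint arm with a two-finger parallel gripper is mounted at the origin on a cart in front of the work surface, level with it; the furniture and walls round the work are solid. World frame = base frame: x ahead of the robot, y to its left, z up, the work surface at z = 0. Lengths are in m, angles in rad, forces in N, time in s.
With the tool pointing down it reaches from about 0.425 to 0.925 m from the base axis. Payload 6.8 kg.
Tool frame: the origin (TCP) lies where the fingers leave the gripper's body, on its centre line; the fingertips stand 73 mm ahead of it and the grasp point (between the pads) lies 54 mm ahead of it; z points along the fingers, y is the line along which they close (so a half turn about z gives the same grasp; the last joint's range is limited). The gripper opens to 85 mm and grips with 20 to 120 N. Pads are 22 mm wide; open, the fingers measure 114 mm over their backs; the gripper's body (76 mm by 85 mm) begins 54 mm behind the grasp point. The pads swing forward as they close: fully open they stand 13 mm farther back than shut.
Start: joints at [-1.383, 0.477, 0.022, 1.555, -0.011, 1.109, -0.083], TCP at [0.197, 0.646, 0.304] pointing down, gripper open.
Joint ranges: [-2.96, 2.96], [-0.34, 2.1], [-1.41, 1.46], [0.24, 2.44], [-1.37, 4.51], [0.17, 1.92], [-2.96, 2.96]. Speed limits (rad/s): [2.39, 2.39, 3.14, 3.14, 3.14, 3.14, 3.14].

## Interface

Orientations are given as a rotation vector (axis times angle).
In Python, from bench import r gives the robot as it stands.
- The arm moves only by the shell command python3 drive.py 'ROWS' [OPENING] [FORCE]. ROWS is rows parted by semicolons, their numbers by spaces, 1 to 5 of them, each of 6 numbers: dx, dy, dz in m, then a rotation vector rx, ry, rz in rad; each row is the pose to reach, as a shift and turn from the pose commanded when the command began, along the tool's axes at that moment; what a row does not reach only later rows make up. A row lasts 1/10 s, in which the tool goes at most 0.05 m and 0.15 rad, less where a joint would pass 70% of its speed; a pose out of reach is approached as far as the arm can. OPENING is the finger opening in m, set as the command begins (- or left out keeps the last). The fingers move at their own pace and stop on an object; FORCE is the grip in N (left out, the last holds). Time passes only in rows, so rows that do not move let the fingers close. It prints the time, the measured TCP pose, the force, the opening and the grip force at its end.
- r.get_obs(): the state, without advancing time (a new reading comes with each control period).
- r.grab_frame(name): name is "scene" or "side" or "wrist"; returns (picture, depth): 420x560x3 uint8, blue, green, red; 420x560 float32, m along the optical axis (not along the pixel's ray), 0 where there is no reading.
- r.camera_info(name): a dict with "camera_matrix" (3x3 intrinsics, pixels), "k1" (the pictures are not rectified: a ray, as slopes to the right and down, at radius r is drawn at 1 + k1 r^2 times it, then the intrinsics apply), "R" (3x3) and "t" (3): a world point X has camera coordinates R X + t. Camera axes: x right, y down, z forward; pixel columns grow to the right and rows downward; lengths in m; the calibration is good to about 2 mm. A picture is of the moment at which its call begins: read the wrist's pose just before it. camera_info takes no time and is no camera call; for the wrist camera it gives the pose at the moment of the call.
- r.hand_in(): hands the job in; it is judged then, once.
The state is a dict: "clock": time; "joints": joint angles; "qvel": joint speeds; "tau": joint torques, N m; "tcp_pos": TCP position; "orientation": TCP orientation; "contact_force": force on the tool from outside, world axes, zero at the start; "moment": the same for the moment, N m; "grip_width": finger opening in m; "gripper_force": force on a finger pad.
Only numpy, scipy, OpenCV 4.12 (cv2) and the standard library are available. Lean on these libraries where they do the work, as an engineer would, in place of code of your own. Each camera call takes 0.05 s, during which the arm holds its last target. There are 200 camera calls.

## Working session

There is one attempt and no reset: what is moved stays moved. The work goes in short steps, Python scripts to look and compute and a shell command to move; the robot and the scene stay as the last step left them, time stands still between calls to the robot, and variables do not carry over. Pictures are saved under pics/ and viewed, at most 10 in all, crops included, and the job is handed in when it is done.

```bash
ls; mkdir -p pics
cat > h.py <<'E'
import numpy as np, cv2
from scipy.spatial.transform import Rotation as R
from bench import r
def grab(n):
    ci=r.camera_info(n); im,d=r.grab_frame(n); return im,d,ci
def und(ci,uv):
    K=np.array(ci["camera_matrix"]);uv=np.atleast_2d(np.array(uv,float))
    return cv2.undistortPoints(uv.reshape(-1,1,2),K,np.array([ci["k1"],0,0,0,0.])).reshape(-1,2)
def pts(ci,uv,dep):
    s=und(ci,uv);X=np.c_[s,np.ones(len(s))]*np.ravel(dep)[:,None]
    return (X-np.array(ci["t"]).ravel())@np.array(ci["R"])
def plane(ci,uv,z):
    s=und(ci,uv);Rm=np.array(ci["R"]);c=-Rm.T@np.array(ci["t"]).ravel()
    d=np.c_[s,np.ones(len(s))]@Rm
    return c+d*((z-c[2])/d[:,2])[:,None]
def proj(ci,X):
    X=np.atleast_2d(X);Rm=np.array(ci["R"])
    return cv2.projectPoints(X.astype(float),cv2.Rodrigues(Rm)[0],np.array(ci["t"],float).reshape(3,1),np.array(ci["camera_matrix"]),np.array([ci["k1"],0,0,0,0.]))[0].reshape(-1,2)
def tri(obs):
    A=[];b=[]
    for ci,uv in obs:
        Rm=np.array(ci["R"]);c=-Rm.T@np.array(ci["t"]).ravel();d=np.append(und(ci,uv)[0],1)@Rm;d/=np.linalg.norm(d)
        P=np.eye(3)-np.outer(d,d);A.append(P);b.append(P@c)
    A=np.vstack(A);b=np.hstack(b);X=np.linalg.lstsq(A,b,rcond=None)[0];return X,np.linalg.norm(A@X-b)
def cloud(d,ci):
    v,u=np.mgrid[0:420,0:560];return pts(ci,np.c_[u.ravel(),v.ravel()],d.ravel()).reshape(420,560,3)
E
python3 - <<'E'
from h import *
import pickle
o=r.get_obs();print(o)
D={}
for n in("scene","side","wrist"):
    D[n]=grab(n);cv2.imwrite(f"pics/a_{n}.png",D[n][0]);print(n,D[n][2])
pickle.dump(D,open("a.pkl","wb"))
E
```

```text
bench.py
drive.py
pics
{'clock': 0.0, 'joints': array([-1.38310717,  0.47780371,  0.02231733,  1.55645642, -0.0114723 ,
        1.10927772, -0.08308048]), 'qvel': array([-0.00124328, -0.00264556, -0.0013855 ,  0.00068901,  0.00125122,
        0.00055277, -0.00076693]), 'tau': array([-1.09854800e-04, -5.96442819e+01,  1.60793625e+00, -2.81203938e+01,
        1.24320877e-02,  9.09651106e-03,  1.91646950e-05]), 'tcp_pos': array([0.19662383, 0.64524976, 0.30292064]), 'orientation': array([-4.62800979e-01, -3.10719568e+00,  2.84823597e-03]), 'contact_force': array([-0.17514457,  0.31739557, -0.23373538]), 'moment': array([-0.05154652, -0.02752496, -0.01529795]), 'gripper_force': 0.0, 'grip_width': 0.08510533515930033}
scene {'camera_matrix': array([[475.01173577,   0.        , 277.87737925],
       [  0.        , 475.01173577, 215.85726403],
       [  0.        ,   0.        ,   1.        ]]), 'k1': -0.08868524475195083, 'R': array([[ 0.85645173, -0.51605814, -0.01320721],
       [-0.4492553 , -0.73249528, -0.51148835],
       [ 0.25428351,  0.44399849, -0.85918871]]), 't': array([-0.5086
[... 155 characters left out ...]
9],
       [  0.        ,   0.        ,   1.        ]]), 'k1': -0.12633618139286676, 'R': array([[ 0.63861051, -0.76929298,  0.01910301],
       [-0.40713068, -0.35882711, -0.83993316],
       [ 0.65300936,  0.52861272, -0.54235354]]), 't': array([-0.38864532,  0.32863101,  0.73286483])}
wrist {'camera_matrix': array([[369.47882585,   0.        , 284.293227  ],
       [  0.        , 369.47882585, 207.87019135],
       [  0.        ,   0.        ,   1.        ]]), 'k1': -0.060397286186342526, 'R': array([[ 0.29131333,  0.95662604, -0.00177811],
       [ 0.91437193, -0.27789875,  0.29444228],
       [ 0.28117702, -0.08740081, -0.95566761]]), 't': array([-0.67521709, -0.0398211 ,  0.37925829])}
```

View pics/a_scene.png

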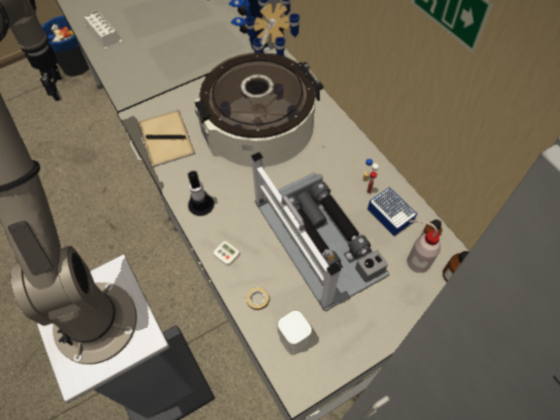

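View pics/a_side.png

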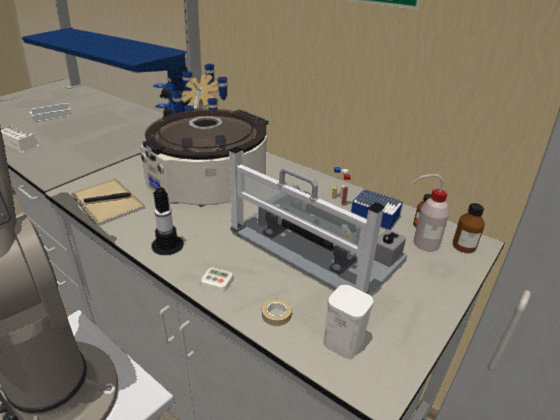

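Scene: gun at about (196,190) in the holder (201,203), mill around (320,235), guard raised with brass near (332,257). Side: gun cap (162,190), handle near (300,180).

Run:
```python
from h import *
import pickle
D=pickle.load(open("a.pkl","rb"))
a=D["scene"][0][140:310,160:400];b=D["side"][0][140:310,140:410]
a=cv2.resize(a,None,fx=2.35,fy=2.35,interpolation=cv2.INTER_CUBIC)[:, :]
b=cv2.resize(b,None,fx=2.35,fy=2.35,interpolation=cv2.INTER_CUBIC)
c=np.zeros((600,800,3),np.uint8)
a=cv2.resize(D["scene"][0][150:310,230:400],(400,376));b=cv2.resize(D["side"][0][140:300,220:390],(400,376))
c[:376,:400]=a;c[:376,400:]=b
c[380:600,:220]=cv2.resize(D["scene"][0][160:220,165:225],(220,220));c[380:600,230:450]=cv2.resize(D["side"][0][180:260,120:200],(220,220))
c[380:600,460:753]=cv2.resize(D["wrist"][0],(293,220))
cv2.imwrite("pics/b.png",c)
for n in("scene","side"):
    im,d,ci=D[n];P=cloud(d,ci);g=(P[...,2]>.21)&(P[...,2]<.3)&(P[...,0]>.45)&(P[...,0]<1)&(abs(P[...,1])<.5)&(d>0)
    print(n,g.sum()); 
    h=P[...,2]; 
    for zl,zh in((.2,.23),(.24,.256),(.256,.28)):
        m=g&(h>zl)&(h<zh); print(zl,m.sum(), P[m].mean(0) if m.any() else '', P[m].min(0) if m.any() else '',P[m].max(0) if m.any() else '')
```

```text
scene 724
0.2 301 [ 0.5792198  -0.093717    0.21467848] [ 0.56016181 -0.30215227  0.21000639] [0.87248766 0.10177889 0.22996845]
0.24 370 [ 0.57834373 -0.12191632  0.24916363] [ 0.55971714 -0.29841412  0.24016457] [0.59952387 0.104976   0.2554932 ]
0.256 6 [ 0.5792674  -0.05514114  0.25705902] [ 0.57626032 -0.10834277  0.25645437] [0.58250799 0.08802064 0.25782334]
side 897
0.2 328 [ 0.57423484 -0.1156698   0.22008099] [ 0.55781404 -0.29842329  0.21005897] [0.59972391 0.1035237  0.22997199]
0.24 412 [ 0.5749977  -0.12641818  0.24637951] [ 0.55782335 -0.29891481  0.24011473] [0.59878163 0.10419109 0.25237601]
0.256 0
```

View pics/b.png

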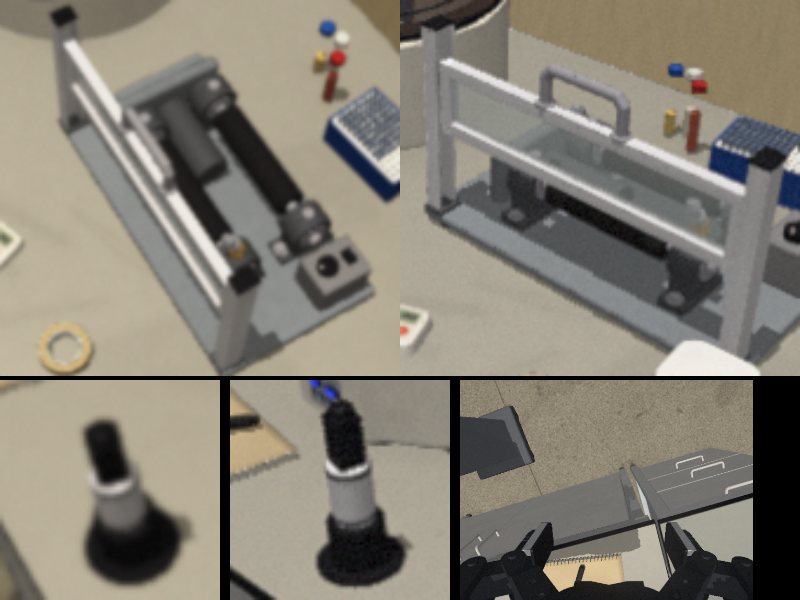

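Crops: handle bar runs from crop-left (130,115)-(168,180), scene pixels ≈(285,199)-(301,226); brass elbow at the right front bearing, scene ≈(330,254); gun upright in the holder.

Run:
```python
from h import *
import pickle
D=pickle.load(open("a.pkl","rb"))
for n in("scene","side"):
    im,d,ci=D[n];P=cloud(d,ci);x,y,z=P[...,0],P[...,1],P[...,2]
    ok=(d>0)&(x>.45)&(x<.95)
    for nm,m in(("postL",(z>.235)&(z<.26)&(y>.06)&(y<.14)),("postR",(z>.235)&(z<.26)&(y<-.25)&(y>-.33)),("handle",(z>.20)&(y>-.2)&(y<.02)&(x<.63)),("handleTop",(z>.235)&(z<.3)&(y>-.2)&(y<.02)&(x<.63)),
      ("gun",(z>.1)&(z<.2)&(x<.6)&(y>.1)&(y<.35)),("gun cap",(z>.16)&(z<.18)&(x<.6)&(y>.1)&(y<.35)),("tallstuff",(z>.06)&(x<.55)&(y<.05))):
        m=m&ok
        if m.sum()>3: print(n,nm,m.sum(),np.median(P[m],0).round(4),P[m].min(0).round(3),P[m].max(0).round(3))
```

```text
scene postL 84 [0.5848 0.091  0.2492] [0.571 0.08  0.236] [0.6   0.105 0.256]
scene postR 134 [ 0.5726 -0.2888  0.2484] [ 0.56  -0.298  0.236] [ 0.588 -0.275  0.253]
scene handle 619 [ 0.5779 -0.1006  0.2103] [ 0.568 -0.2    0.2  ] [0.59  0.019 0.258]
scene handleTop 176 [ 0.5781 -0.1049  0.2502] [ 0.572 -0.148  0.236] [ 0.586 -0.048  0.258]
scene gun 809 [0.5753 0.3033 0.1584] [0.536 0.1   0.1  ] [0.6   0.35  0.197]
scene gun cap 275 [0.5792 0.3075 0.1761] [0.543 0.1   0.16 ] [0.6  0.35 0.18]
scene tallstuff 31241 [ 0.5052 -0.5959  0.7693] [ 0.45  -0.716  0.061] [ 0.526 -0.288  0.999]
side postL 94 [0.5791 0.0886 0.246 ] [0.567 0.08  0.235] [0.599 0.105 0.249]
side postR 164 [ 0.5667 -0.2893  0.246 ] [ 0.558 -0.299  0.235] [ 0.59  -0.276  0.249]
side handle 826 [ 0.5753 -0.1031  0.2073] [ 0.567 -0.199  0.2  ] [0.59  0.02  0.252]
side handleTop 237 [ 0.5753 -0.1046  0.2464] [ 0.569 -0.149  0.235] [ 0.583 -0.049  0.252]
side gun 1229 [0.5721 0.2983 0.1458] [0.533 0.1   0.1  ] [0.6   0.35  0.194]
side gun cap 352 [0.5783 0.304  0.1759] [0.541 0.1   0.16 ] [0.6  0.35 0.18]
side tallstuff 14476 [ 0.5053 -0.5787  0.2247] [ 0.45  -0.715  0.06 ] [ 0.53  -0.289  0.524]
```

```bash
cat >> h.py <<'E'
def rel(p,Rt):
    """shift and turn from the present pose to the TCP pose (p, Rt), tool axes"""
    o=r.get_obs();R0=R.from_rotvec(o["orientation"])
    print("rel",(R0.inv().apply(np.array(p)-o["tcp_pos"])).round(4),(R0.inv()*Rt).as_rotvec().round(4))
def down(yaw):
    """tool down, tool y at angle yaw from world x axis"""
    y=np.array([np.cos(yaw),np.sin(yaw),0]);z=np.array([0,0,-1.]);return R.from_matrix(np.c_[np.cross(y,z),y,z])
E
python3 - <<'E'
from h import *
import pickle
D=pickle.load(open("a.pkl","rb"))
o=r.get_obs();print(R.from_rotvec(o["orientation"]).as_matrix().round(3))
for yaw in(-.03,-.03+np.pi): rel([.579,-.1,.40],down(yaw))
for n in("scene","side"):
    im,d,ci=D[n];P=cloud(d,ci);x,y,z=P[...,0],P[...,1],P[...,2]
    for a,b in((.003,.03),(.035,.06),(.06,.1),(.11,.155),(.16,.19)):
        m=(d>0)&(x>.4)&(x<.56)&(y>.1)&(y<.3)&(z>a)&(z<b)
        if m.sum()>3: print(n,a,m.sum(),np.median(P[m],0).round(4),P[m].min(0).round(3),P[m].max(0).round(3))
E
```

```text
[[-0.957  0.291 -0.   ]
 [ 0.291  0.957 -0.001]
 [-0.    -0.001 -1.   ]]
rel [-0.583  -0.6017 -0.0959] [-1.100e-03  1.000e-03  1.305e+00]
rel [-0.583  -0.6017 -0.0959] [-1.1000e-03 -1.2000e-03 -1.8366e+00]
scene 0.003 673 [0.4717 0.1742 0.0049] [0.4   0.1   0.003] [0.56 0.3  0.03]
scene 0.035 127 [0.4235 0.1742 0.0498] [0.401 0.161 0.035] [0.454 0.21  0.059]
scene 0.06 102 [0.4235 0.176  0.0788] [0.408 0.169 0.06 ] [0.447 0.195 0.1  ]
scene 0.11 118 [0.4245 0.1789 0.1288] [0.408 0.171 0.11 ] [0.446 0.2   0.155]
scene 0.16 59 [0.4265 0.1855 0.1677] [0.413 0.176 0.16 ] [0.439 0.201 0.174]
side 0.003 265 [0.4158 0.1682 0.0069] [0.4   0.15  0.003] [0.464 0.242 0.03 ]
side 0.035 199 [0.4151 0.1731 0.0474] [0.401 0.162 0.035] [0.45  0.216 0.06 ]
side 0.06 224 [0.4132 0.1758 0.0802] [0.403 0.168 0.06 ] [0.44  0.203 0.1  ]
side 0.11 232 [0.4166 0.1795 0.133 ] [0.408 0.173 0.111] [0.436 0.209 0.155]
side 0.16 61 [0.422  0.1863 0.1663] [0.411 0.179 0.16 ] [0.435 0.202 0.17 ]
```

```bash
python3 drive.py '-.03 -.033 -.02 0 0 .13; -.06 -.066 -.04 0 0 .26; -.09 -.1 -.06 0 0 .39; -.12 -.133 -.08 0 0 .52; -.15 -.166 -.1 0 0 .65'; python3 -c "
from h import *
rel([.579,-.1,.40],down(-.03))"
```

```text
clock: 0.65
tcp_pos: [0.2924, 0.4412, 0.4044]
orientation: [-1.438, -2.793, 0.001]
contact_force: [0.9, 0.2, 0.4]
grip_width: 0.0856
gripper_force: 0.0
rel [-0.6071 -0.0809  0.0044] [-4.000e-04  1.000e-04  6.496e-01]
```

```bash
python3 drive.py '-.047 -.006 0 0 0 .1; -.094 -.012 0 0 0 .2; -.141 -.018 0 0 0 .3; -.188 -.024 0 0 0 .4; -.235 -.031 0 0 0 .5'; python3 -c "
from h import *
rel([.579,-.1,.40],down(-.03))
D=grab('wrist');cv2.imwrite('pics/c.png',D[0]);import pickle;pickle.dump(D,open('c.pkl','wb'));print(proj(D[2],[[.423,.187,.17],[.579,-.1,.25],[.57,-.2,.14]]))"
```

```text
clock: 1.15
tcp_pos: [0.4047, 0.2325, 0.4039]
orientation: [-2.083, -2.351, -0.001]
contact_force: [0.8, -0.7, -0.2]
grip_width: 0.0859
gripper_force: 0.0
rel [-0.3511  0.1329  0.0038] [ 0.     -0.0004  0.1509]
[[296.64786169 239.77137002]
 [417.02438498 554.04951135]
 [366.14345776 508.04847782]]
```

```bash
python3 drive.py '-.044 .016 0 0 0 .03; -.088 .033 0 0 0 .06; -.132 .05 0 0 0 .09; -.176 .066 0 0 0 .12; -.22 .083 0 0 0 .15'; python3 -c "
from h import *
import pickle
im,d,ci=pickle.load(open('c.pkl','rb'));P=cloud(d,ci);x,y,z=P[...,0],P[...,1],P[...,2]
for a,b in((.003,.015),(.045,.055),(.115,.155),(.164,.19)):
  m=(d>0)&(abs(x-.423)<.05)&(abs(y-.187)<.05)&(z>a)&(z<b);print(a,m.sum(),np.median(P[m],0).round(4),P[m].min(0).round(4),P[m].max(0).round(4))
  v,u=np.nonzero(m);print(u.min(),u.max(),v.min(),v.max())
rel([.579,-.1,.40],down(-.03))"
```

```text
clock: 1.7
tcp_pos: [0.5143, 0.025, 0.404]
orientation: [-2.249, -2.193, -0.001]
contact_force: [1.2, 1.1, -0.2]
grip_width: 0.0853
gripper_force: 0.0
0.003 1334 [0.4195 0.2112 0.0058] [0.3859 0.156  0.0031] [0.4694 0.2346 0.015 ]
265 328 157 214
0.045 464 [0.4222 0.2082 0.0496] [0.4012 0.175  0.045 ] [0.4544 0.2195 0.0547]
276 320 175 210
0.115 440 [0.4249 0.2052 0.1361] [0.411  0.182  0.1151] [0.4442 0.2096 0.1549]
283 320 200 236
0.164 535 [0.4271 0.1944 0.1689] [0.4156 0.1815 0.164 ] [0.4394 0.2047 0.1715]
289 315 220 244
rel [-0.1233  0.0679  0.0039] [ 0.0001 -0.0006  0.0046]
```

View pics/c.png

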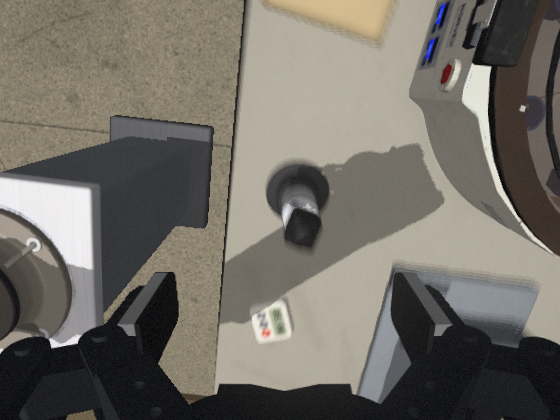

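The wrist view shows the gun's square black top at (300,228) with its holder at (297,188), and the timer at (270,322).

```bash
python3 drive.py '-.042 .021 0 0 0 0; -.083 .043 .01 0 0 0; -.124 .064 .03 0 0 0; -.124 .064 .05 0 0 0; -.124 .064 .05 0 0 0' && python3 -c "
from h import *
rel([.577,-.099,.298],down(-.03))
D=grab('wrist');im,d,ci=D;P=cloud(d,ci);x,y,z=P[...,0],P[...,1],P[...,2]
m=(d>0)&(z>.225)&(z<.275)&(abs(x-.577)<.05)&(y<-.03)
print(m.sum(),P[m].min(0),P[m].max(0),np.median(P[m],0))
uv=proj(ci,[[.577,-.06,.249]])[0];print(uv)
cv2.imwrite('pics/d.png',im)"
```

```text
clock: 2.2
tcp_pos: [0.5736, -0.0998, 0.351]
orientation: [-2.249, -2.188, 0.007]
contact_force: [-0.6, 0.7, 0.1]
grip_width: 0.0855
gripper_force: 0.0
rel [0.001  0.0037 0.053 ] [-0.0057  0.0008  0.0025]
4219 [ 0.5749188  -0.14642083  0.22544835] [ 0.58904218 -0.0462921   0.25400247] [ 0.58193972 -0.0868956   0.25097868]
[287.07411502 173.30560719]
```

```bash
python3 drive.py '0 .006 .025 0 0 0; 0 .006 .049 0 0 0; 0 .006 .049 0 0 0' && python3 drive.py '0 0 0 0 0 0;0 0 0 0 0 0;0 0 0 0 0 0;0 0 0 0 0 0;0 0 0 0 0 0' 0 50
```

```text
clock: 2.55
tcp_pos: [0.5799, -0.0968, 0.3033]
orientation: [-2.243, -2.194, 0.003]
contact_force: [0.7, 0.0, 0.2]
grip_width: 0.0852
gripper_force: 0.0
clock: 3.05
tcp_pos: [0.5808, -0.0992, 0.3054]
orientation: [-2.249, -2.194, -0.0]
contact_force: [-14.3, 1.0, 6.7]
grip_width: 0.0124
gripper_force: 8.5
```

```bash
python3 drive.py '0 0 .02 0 0 0;0 0 .04 0 0 0;0 0 .06 0 0 0;0 0 .08 0 0 0; 0 0 .085 0 0 0'; python3 drive.py '0 0 .004 0 0 0;0 0 .008 0 0 0;0 0 .012 0 0 0; 0 0 .015 0 0 0'
```

```text
clock: 3.55
tcp_pos: [0.5804, -0.0991, 0.2188]
orientation: [-2.248, -2.192, 0.002]
contact_force: [-2.4, 0.8, 4.7]
grip_width: 0.0102
gripper_force: 49.0
clock: 3.95
tcp_pos: [0.5804, -0.0992, 0.2048]
orientation: [-2.249, -2.193, 0.001]
contact_force: [-5.7, 1.1, 3.4]
grip_width: 0.01
gripper_force: 49.0
```

```bash
python3 drive.py '0 0 .004 0 0 0;0 0 .008 0 0 0'; python3 drive.py '0 0 .004 0 0 0;0 0 .004 0 0 0'
```

```text
clock: 4.15
tcp_pos: [0.5807, -0.0995, 0.2016]
orientation: [-2.247, -2.19, -0.004]
contact_force: [-33.3, 10.0, 82.3]
grip_width: 0.0098
gripper_force: 57.5
clock: 4.35
tcp_pos: [0.5805, -0.1001, 0.1999]
orientation: [-2.248, -2.189, -0.007]
contact_force: [-30.8, 7.6, 70.6]
grip_width: 0.0102
gripper_force: 58.3
```

```bash
python3 drive.py '0 0 -.004 0 0 0;0 0 -.008 0 0 0'
```

```text
clock: 4.55
tcp_pos: [0.5802, -0.0996, 0.2013]
orientation: [2.25, 2.192, 0.0]
contact_force: [-0.3, -2.0, -10.9]
grip_width: 0.0101
gripper_force: 49.9
```

```bash
python3 drive.py '0 0 .001 0 0 0;0 0 .001 0 0 0;0 0 .001 0 0 0;0 0 .001 0 0 0' .085; python3 drive.py '0 0 -.03 0 0 0;0 0 -.07 0 0 0;0 0 -.11 0 0 0;0 0 -.15 0 0 0;0 0 -.16 0 0 0'
python3 - <<'E'
from h import *
import pickle
D={n:grab(n) for n in("scene","side")};pickle.dump(D,open("e.pkl","wb"))
for n in D:
    im,d,ci=D[n];P=cloud(d,ci);x,y,z=P[...,0],P[...,1],P[...,2]
    m=(d>0)&(x>.55)&(x<.61)&(y>-.15)&(y<-.045)&(z>.12)&(z<.2)
    if m.any():print(n,m.sum(),np.median(P[m],0).round(4),P[m].max(0).round(4))
    m=(d>0)&(x>.55)&(x<.66)&(y>-.26)&(y<-.16)&(z>.112)&(z<.2)
    if m.any():
        print(n,m.sum(),np.median(P[m],0).round(4),P[m].max(0).round(4)); v,u=np.nonzero(m); print(u.min(),u.max(),v.min(),v.max())
        for k in range(0,m.sum(),4): print(P[v[k],u[k]].round(3),im[v[k],u[k]],u[k],v[k])
a=D["scene"][0][200:290,290:380];b=D["side"][0][180:270,290:380]
cv2.imwrite("pics/e.png",np.hstack([cv2.resize(q,(400,400),interpolation=cv2.INTER_CUBIC) for q in(a,b)]))
E
```

```text
clock: 4.95
tcp_pos: [0.5813, -0.0991, 0.1997]
orientation: [2.248, 2.194, 0.0]
contact_force: [-0.5, -0.3, 0.5]
grip_width: 0.0676
gripper_force: 0.0
clock: 5.45
tcp_pos: [0.5826, -0.1001, 0.3645]
orientation: [2.246, 2.189, 0.008]
contact_force: [0.3, -1.2, -0.2]
grip_width: 0.0851
gripper_force: 0.0
scene 168 [ 0.5776 -0.1044  0.1477] [ 0.5858 -0.0484  0.154 ]
scene 52 [ 0.6276 -0.2038  0.1268] [ 0.642  -0.1658  0.1434]
305 333 249 256
[ 0.624 -0.194  0.138] [84 86 89] 325 249
[ 0.622 -0.197  0.141] [121 125 129] 325 250
[ 0.638 -0.195  0.121] [137 140 144] 329 250
[ 0.624 -0.203  0.142] [151 154 160] 327 251
[ 0.618 -0.199  0.135] [112 115 120] 324 252
[ 0.625 -0.206  0.141] [141 144 149] 328 252
[ 0.641 -0.205  0.122] [101 109 115] 332 252
[ 0.621 -0.204  0.136] [122 124 128] 326 253
[ 0.638 -0.204  0.118] [131 137 144] 331 253
[ 0.627 -0.205  0.125] [100 103 106] 328 254
[ 0.639 -0.208  0.117] [ 89 115 136] 332 254
[ 0.63  -0.207  0.12 ] [ 97 101 106] 329 255
[ 0.626 -0.208  0.119] [ 83 100 114] 328 256
side 254 [ 0.5753 -0.1026  0.1429] [ 0.5837 -0.0489  0.1506]
side 76 [ 0.62
[... 204 characters left out ...]
 -0.199  0.136] [100  99  99] 342 227
[ 0.622 -0.206  0.136] [144 143 145] 346 227
[ 0.616 -0.202  0.135] [111 109 110] 343 228
[ 0.622 -0.209  0.135] [128 125 127] 347 228
[ 0.615 -0.205  0.134] [114 113 116] 344 229
[ 0.638 -0.204  0.121] [154 153 157] 348 229
[ 0.615 -0.205  0.131] [102 100 102] 344 230
[ 0.633 -0.206  0.123] [164 162 165] 348 230
[ 0.623 -0.204  0.124] [84 81 84] 345 231
[ 0.635 -0.208  0.119] [151 152 155] 349 231
[ 0.626 -0.205  0.12 ] [94 89 93] 346 232
[ 0.633 -0.212  0.119] [ 88 106 116] 350 232
[ 0.629 -0.204  0.115] [98 96 97] 346 233
[ 0.634 -0.212  0.116] [ 86 107 120] 350 233
[ 0.626 -0.206  0.115] [97 92 95] 346 234
[ 0.635 -0.212  0.113] [ 73 111 138] 350 234
```

View pics/e.png

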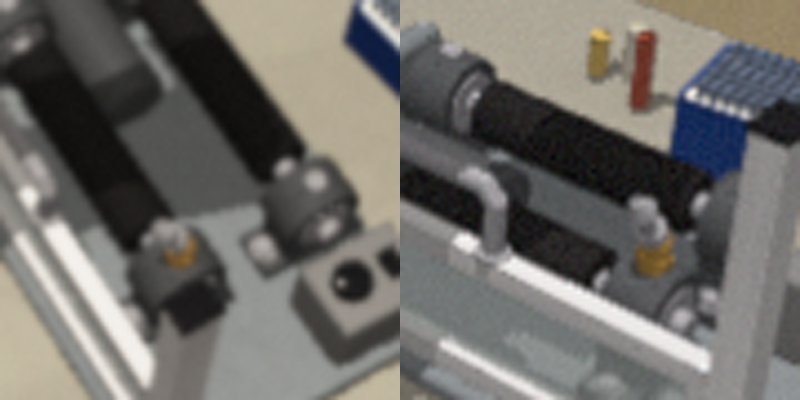

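Scene crop: nipple head at about scene (328,253) with brass elbow beneath; side crop: head (345,227), elbow (348,236); guard is fully down (handle top about 0.148).

Run:
```python
from h import *
o=r.get_obs();R0=R.from_rotvec(o["orientation"]);ci=r.camera_info("wrist");Rm=np.array(ci["R"]);c=-Rm.T@ci["t"]
print(c,R0.inv().apply(c-o["tcp_pos"]).round(4),R0.inv().apply(Rm[2]).round(3),R0.as_matrix().round(3))
# TCP so that nipple on optical axis at distance D
for D in(.2,.25):
    p=np.array([.621,-.202,.137])-Rm[2]*D-c+o["tcp_pos"];print(D,p,R0.inv().apply(p-o["tcp_pos"]).round(3))
```

```text
[ 0.58480754 -0.02376953  0.43160412] [ 0.0757  0.0014 -0.0699] [-0.294  0.001  0.956] [[ 0.025  1.     0.004]
 [ 1.    -0.025  0.   ]
 [ 0.     0.004 -1.   ]]
0.2 [ 0.61850859 -0.21894515  0.25820819] [-0.119  0.039  0.104]
0.25 [ 0.61864876 -0.20426378  0.30600398] [-0.104  0.039  0.056]
```

```bash
cat > snap.py <<'E'
from h import *
import pickle,sys
D=grab("wrist");pickle.dump(D,open(sys.argv[1]+".pkl","wb"));print(proj(D[2],[[.621,-.202,.137]]).round(),D[1][np.clip(int(proj(D[2],[[.621,-.202,.137]])[0][1]),0,419),280])
E
python3 drive.py '-.035 0 .01 0 0 0;-.07 0 .03 0 0 0;-.1 0 .045 0 0 0;-.1 0 .045 0 0 0;-.1 0 .045 0 0 0' >/dev/null; python3 snap.py n1
python3 drive.py '0 .04 0 0 0 0;-.02 .08 0 0 0 0;-.02 .08 0 0 0 0;-.02 .08 0 0 0 0' >/dev/null; python3 snap.py n2
python3 drive.py '-.03 -.04 0 0 0 0;-.05 -.04 0 0 0 0;-.05 -.04 0 0 0 0;-.05 -.04 0 0 0 0' ; python3 snap.py n3
python3 - <<'E'
from h import *
import pickle
T=[]
for n in("n1","n2","n3"):
    im,d,ci=pickle.load(open(n+".pkl","rb"));u,v=proj(ci,[[.621,-.202,.130]])[0].astype(int);print(n,u,v)
    u0=np.clip(u-35,0,490);v0=np.clip(v-35,0,350)
    T.append(cv2.resize(im[v0:v0+70,u0:u0+70],(266,266),interpolation=cv2.INTER_CUBIC))
    P=cloud(d,ci);x,y,z=P[...,0],P[...,1],P[...,2]
    m=(d>0)&(abs(x-.621)<.03)&(abs(y+.2)<.03)&(z>.128)&(z<.15)
    print(m.sum(),np.median(P[m],0).round(4),P[m].max(0).round(4))
    m&=z>np.percentile(z[m],70); print(m.sum(),np.mean(P[m],0).round(4))
    print(u0,v0)
cv2.imwrite("pics/f.png",np.hstack(T))
E
```

```text
[[345. 210.]] 0.29048812
[[227. 184.]] 0.30036628
clock: 6.95
tcp_pos: [0.6163, -0.2693, 0.3155]
orientation: [-2.249, -2.193, -0.003]
contact_force: [-0.1, 1.7, 0.0]
grip_width: 0.0851
gripper_force: 0.0
[[286. 108.]] 0.29137725
n1 343 207
391 [ 0.6246 -0.1978  0.1394] [ 0.6327 -0.1917  0.1443]
117 [ 0.6243 -0.1989  0.1416]
308 172
n2 228 181
395 [ 0.6265 -0.1986  0.1395] [ 0.6341 -0.1918  0.1447]
119 [ 0.6244 -0.1991  0.1416]
193 146
n3 286 108
456 [ 0.6254 -0.1999  0.1396] [ 0.6338 -0.1923  0.1439]
137 [ 0.6243 -0.1997  0.1418]
251 73
```

View pics/f.png

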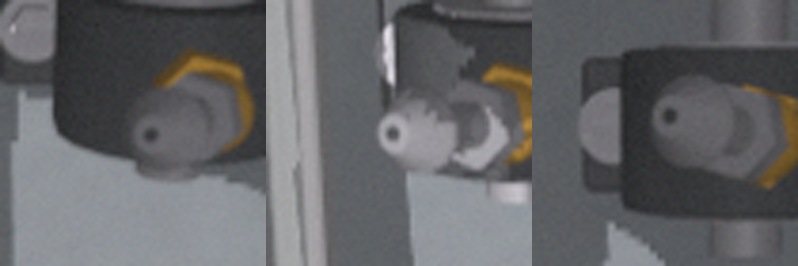

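Tip centre hole: n1 ≈(347.4,206.9), n2 ≈(225.8,180.6), n3 ≈(286.7,103.2); head leans towards the robot, image left.

```bash
cat > nip.py <<'E'
from h import *
import pickle
from scipy.optimize import least_squares
uv=dict(n1=(347.4,206.9),n2=(225.8,180.6),n3=(286.7,103.2))
D={n:pickle.load(open(n+".pkl","rb")) for n in uv}
tip,res=tri([(D[n][2],uv[n]) for n in uv]);print("tip",tip.round(4),res.round(4))
for n in uv:print(pts(D[n][2],uv[n],D[n][1][int(uv[n][1]+.5),int(uv[n][0]+.5)]).round(4),proj(D[n][2],tip).round(1))
Q=[]
for n in uv:
    P=cloud(D[n][1],D[n][2]);m=(D[n][1]>0)&(np.linalg.norm(P-tip,axis=-1)<.036);Q.append(P[m])
Q=np.vstack(Q);np.save("Q.npy",Q);print(len(Q))
def ax(s,l): return np.array([-np.sin(l)*np.cos(s),-np.sin(l)*np.sin(s),np.cos(l)])
def geo(q,s,l,o):
    a=ax(s,l);d=Q-(tip+o);t=-(d@a);rho=np.linalg.norm(d+np.outer(t,a),axis=1);return t,rho
def prof(p):  # head: cone 3.5->8 then cylinder 8, only points 1..11 mm
    t,rho=geo(Q,p[0],np.radians(30) if len(p)<6 else p[5],p[1:4]);m=(t>.001)&(t<.011)&(rho<.0095)
    model=np.minimum(.0035+t*p[4],.008);return np.where(m,rho-model,0)
for p0 in([-.03,0,0,0,1],[-.03,0,0,0,1,.52]):
    f=least_squares(prof,p0,loss="soft_l1",f_scale=.0005,x_scale=[.1,.001,.001,.001,.3]+([.1] if len(p0)>5 else []))
    print(f.x.round(4),f.cost)
t,rho=geo(Q,f.x[0],np.radians(30),f.x[1:4])
for a in np.arange(0,.034,.002):
    m=(t>a)&(t<a+.002)&(rho<.02); print(round(a*1e3),m.sum(),np.percentile(rho[m],[10,50,90]).round(4) if m.any() else '')
E
python3 nip.py
```

```text
tip [ 0.6214 -0.1984  0.1421] 0.0004
[[ 0.6216 -0.1982  0.1418]] [[347.2 207.3]]
[[ 0.6212 -0.1986  0.1415]] [[226.  180.4]]
[[ 0.6214 -0.1986  0.1411]] [[286.7 103. ]]
2261
[-2.652e-01  1.000e-04 -4.000e-04 -9.000e-04  6.130e-01] 9.174440071627895e-05
[-1.772e-01 -4.000e-04 -6.000e-04 -1.100e-03  6.013e-01  5.795e-01] 0.00010197768691542607
0 295 [0.0018 0.0038 0.0052]
2 218 [0.0047 0.0055 0.0064]
4 291 [0.006  0.0068 0.0078]
6 227 [0.0068 0.0077 0.0084]
8 55 [0.0076 0.0081 0.0084]
10 0 
12 1 [0.0054 0.0054 0.0054]
14 18 [0.0044 0.005  0.0053]
16 27 [0.0043 0.0048 0.0053]
18 39 [0.0043 0.0049 0.0054]
20 47 [0.0042 0.0048 0.0053]
22 256 [0.0048 0.0069 0.0088]
24 339 [0.0049 0.0069 0.0086]
26 83 [0.0075 0.0086 0.0094]
28 81 [0.0073 0.0083 0.0094]
30 37 [0.0072 0.0083 0.0093]
32 109 [0.0067 0.0082 0.0094]
```

```bash
cat >> nip.py <<'E'
print("---")
def prof2(p):
    t,rho=geo(Q,p[0],p[5] if len(p)>5 else np.radians(30),p[1:4])
    head=(t>.001)&(t<.011)&(rho<.0095); neck=(t>.013)&(t<.022)&(rho<.0065); hx=(t>.022)&(t<.0262)&(rho>.0055)&(rho<.0085)
    return np.where(head,rho-np.minimum(.0035+t*p[4],.008),np.where(neck,2*(rho-.0045),np.where(hx,t-.024,0)))
for p0 in([-.2,0,0,0,.6],[-.2,0,0,0,.6,.52]):
    f=least_squares(prof2,p0,loss="soft_l1",f_scale=.0005,x_scale=[.1,.001,.001,.001,.3]+([.1] if len(p0)>5 else []))
    print(f.x.round(4),f.cost)
t,rho=geo(Q,f.x[0],np.radians(30),f.x[1:4]);m=(t>.022)&(t<.0262)&(rho>.0055)&(rho<.0085)
H=Q[m]
for _ in range(3):
    c=H.mean(0);n=np.linalg.svd(H-c)[2][2];n*=np.sign(n[2]);H=H[abs((H-c)@n)<.0008]
print("hex normal",n.round(3),len(H),"lean",np.degrees(np.arccos(n[2])).round(1),"s",np.arctan2(-n[1],-n[0]).round(3), "axis",ax(f.x[0],np.pi/6).round(3))
E
python3 nip.py | sed -n '/---/,$p'
```

```text
---
[-2.841e-01  2.000e-04 -3.000e-04 -1.000e-03  6.231e-01] 0.00017796958712708427
[-2.843e-01  2.000e-04 -3.000e-04 -1.000e-03  6.223e-01  5.246e-01] 0.00017703012934847082
hex normal [-0.467  0.147  0.872] 298 lean 29.3 s -0.304 axis [-0.48   0.14   0.866]
```

Nipple axis now known: tip (0.6216,-0.1987,0.1411), axis (-0.480,0.140,0.866). Next the gun.

```bash
python3 drive.py '.03 0 -.03 0 0 0;.075 -.015 -.035 0 0 0;.12 -.035 -.035 0 0 0;.165 -.055 -.035 0 0 0;.21 -.075 -.035 0 0 0' >/dev/null; python3 drive.py '.045 -.02 0 0 0 0;.09 -.04 0 0 0 0;.135 -.06 0 0 0 0;.18 -.08 0 0 0 0;.22 -.1 0 0 0 0' ; python3 -c "
from h import *
rel([.4275,.191,.34],down(-.025))"
```

```text
clock: 8.0
tcp_pos: [0.4505, 0.1679, 0.3503]
orientation: [-2.244, -2.198, -0.002]
contact_force: [1.3, -0.4, -0.7]
grip_width: 0.0848
gripper_force: 0.0
rel [ 0.0226 -0.0235  0.0103] [ 0.0005 -0.0016  0.0041]
```

```bash
python3 drive.py '.022 -.018 .01 0 0 0;.022 -.018 .01 0 0 0;.022 -.018 .01 0 0 0'
python3 - <<'E'
from h import *
import pickle
im,d,ci=D=grab("wrist");pickle.dump(D,open("g1.pkl","wb"))
P=cloud(d,ci);x,y,z=P[...,0],P[...,1],P[...,2]
for a,b in((.003,.012),(.045,.056),(.105,.113),(.12,.155),(.156,.1635),(.166,.19)):
  m=(d>0)&(abs(x-.427)<.045)&(abs(y-.193)<.045)&(z>a)&(z<b)
  if m.any():
    rr=cv2.minAreaRect((P[m][:,:2]*1e4).astype(np.float32));print(a,m.sum(),np.median(P[m],0).round(4),P[m].min(0).round(4),P[m].max(0).round(4),rr)
u,v=proj(ci,[[.4275,.193,.15]])[0].astype(int);print(u,v)
cv2.imwrite("pics/g.png",cv2.resize(im[v-60:v+60,u-60:u+60],(600,600),interpolation=cv2.INTER_CUBIC));print(u-60,v-60)
E
```

```text
clock: 8.3
tcp_pos: [0.4343, 0.1877, 0.34]
orientation: [-2.245, -2.197, -0.0]
contact_force: [1.2, -0.1, 0.2]
grip_width: 0.0853
gripper_force: 0.0
0.003 1790 [0.432  0.2107 0.0059] [0.3859 0.1575 0.0033] [0.469  0.2336 0.0117] ((4286.23046875, 1973.2420654296875), (721.22802734375, 831.3375854492188), 80.96717071533203)
0.045 609 [0.4313 0.2086 0.0496] [0.4008 0.1791 0.0453] [0.4546 0.2193 0.0559] ((4290.89208984375, 2011.296630859375), (367.4835510253906, 532.74609375), 80.83241271972656)
0.105 455 [0.4287 0.2062 0.1091] [0.4078 0.1806 0.105 ] [0.4476 0.2129 0.1129] ((4284.1435546875, 1977.1065673828125), (304.3439025878906, 403.4091491699219), 83.33147430419922)
0.12 358 [0.4307 0.206  0.1385] [0.4123 0.1816 0.1201] [0.4443 0.2093 0.155 ] ((4285.25048828125, 1932.25244140625), (283.1537780761719, 281.0512390136719), 80.29156494140625)
0.156 530 [0.4294 0.201  0.1596] [0.4118 0.1773 0.156 ] [0.443  0.2086 0.1633] ((4276.26171875, 1927.6893310546875), (281.3090515136719, 279.7060241699219), 77.5057601928711)
0.166 805 [0.4278 0.1936 0.1692] [0.4164 0.1815 0.166 ] [0.4386 0.2041 0.1715] ((4274.90283203125, 1928.322509765625), (226.3603515625, 220.2136688232422), 88.95580291748047)
272 195
212 135
```

View pics/g.png

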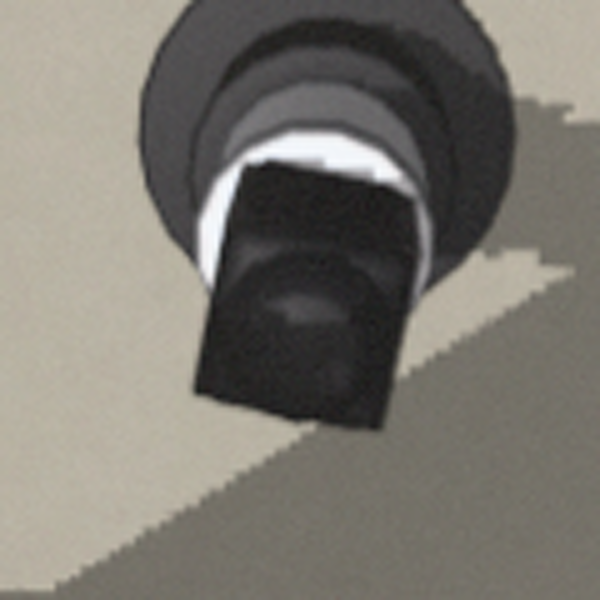

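Top view of the gun: the grip's square top spans crop corners (195,390), (385,430), (415,190), (245,160); its edges are turned about -0.21 rad from world x; centre (0.428,0.193), top at z 0.160.

```bash
python3 -c "
from h import *
rel([.428,.193,.192],down(-.21));print(r.get_obs()['joints'].round(2))"
```

```text
rel [ 0.0061 -0.0072  0.1482] [ 0.0004 -0.0003  0.186 ]
[-1.08  0.1   0.59  2.01 -0.06  1.05 -0.48]
```

```bash
python3 drive.py '.006 -.006 .02 0 0 .1;.006 -.006 .05 0 0 .186;.006 -.006 .08 0 0 .186;.006 -.006 .1 0 0 .186;.006 -.006 .1 0 0 .186'; python3 -c "
from h import *
rel([.428,.193,.192],down(-.21))"
```

```text
clock: 8.85
tcp_pos: [0.4286, 0.191, 0.2381]
orientation: [2.445, 1.972, -0.007]
contact_force: [-0.6, 0.4, -0.0]
grip_width: 0.0851
gripper_force: 0.0
rel [ 0.002  -0.0009  0.0461] [-0.0023  0.0039 -0.0032]
```

```bash
python3 drive.py '.001 0 .023 0 0 0;.001 0 .046 0 0 0;.001 0 .046 0 0 0'; python3 drive.py '0 0 0 0 0 0;0 0 0 0 0 0;0 0 0 0 0 0;0 0 0 0 0 0;0 0 0 0 0 0' 0 30;  python3 drive.py '0 0 0 0 0 0;0 0 0 0 0 0' 0 90
```

```text
clock: 9.15
tcp_pos: [0.4291, 0.1928, 0.1932]
orientation: [2.444, 1.973, -0.004]
contact_force: [0.2, 0.4, -0.1]
grip_width: 0.0848
gripper_force: 0.0
clock: 9.65
tcp_pos: [0.4286, 0.1941, 0.1944]
orientation: [-2.441, -1.974, 0.001]
contact_force: [-5.1, 0.8, 8.0]
grip_width: 0.0277
gripper_force: 29.5
clock: 9.85
tcp_pos: [0.4286, 0.1942, 0.1946]
orientation: [-2.441, -1.974, 0.001]
contact_force: [-4.8, 0.4, 9.8]
grip_width: 0.0274
gripper_force: 87.4
```

```bash
python3 drive.py '0 0 -.02 0 0 0;0 0 -.05 0 0 0;0 0 -.09 0 0 0;0 0 -.13 0 0 0;0 0 -.16 0 0 0'; python3 drive.py '0 0 -.04 0 0 0;0 0 -.06 0 0 0;0 0 -.06 0 0 0'
python3 - <<'E'
from h import *
import pickle
a=np.array([-.48,.14,.866]);a/=np.linalg.norm(a);tip=np.array([.6216,-.1987,.1411])
o=r.get_obs();R0=R.from_rotvec(o["orientation"]);z0=-R0.as_matrix()[:,2]
c=np.cross(z0,a);rot=R.from_rotvec(c/np.linalg.norm(c)*np.arccos(z0@a))
Rt=rot*R0;np.save("Rt.npy",Rt.as_quat());print(Rt.as_matrix().round(3))
for off in(.07,.0): rel(tip+a*(.1646+off),Rt);print(tip+a*(.1646+off))
D={n:grab(n) for n in("scene","side")};pickle.dump(D,open("h.pkl","wb"))
cv2.imwrite("pics/h.png",np.hstack([cv2.resize(D["scene"][0][110:260,120:270],(400,400)),cv2.resize(D["side"][0][80:280,90:290],(400,400))]))
E
```

```text
clock: 10.35
tcp_pos: [0.4294, 0.1933, 0.3559]
orientation: [2.443, 1.975, 0.002]
contact_force: [0.3, 0.2, -3.7]
grip_width: 0.0265
gripper_force: 89.6
clock: 10.65
tcp_pos: [0.4303, 0.1938, 0.4163]
orientation: [-2.443, -1.975, -0.008]
contact_force: [-0.4, 0.4, -4.2]
grip_width: 0.0272
gripper_force: 89.7
[[ 0.22   0.849  0.48 ]
 [ 0.975 -0.173 -0.14 ]
 [-0.036  0.499 -0.866]]
rel [-0.3355  0.1522  0.0709] [-0.5193 -0.042   0.    ]
[ 0.50898952 -0.16585528  0.34426807]
rel [-0.3383  0.1869  0.1317] [-0.5193 -0.042   0.    ]
[ 0.54259026 -0.17565549  0.28364674]
```

View pics/h.png

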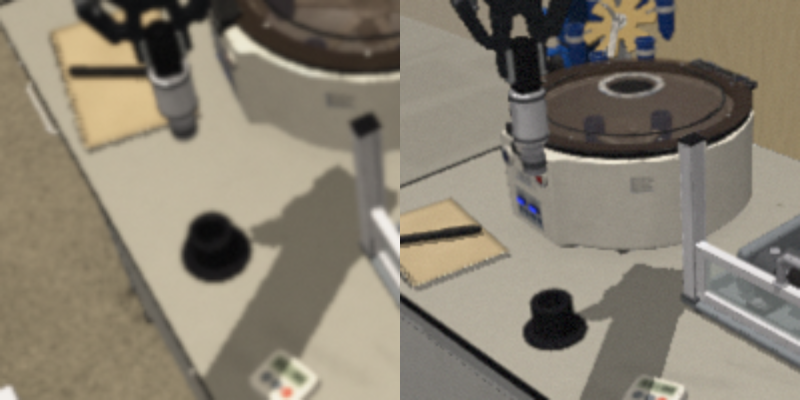

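Gun is out of the holder and held upright in the fingers; the empty holder is at crop (215,245) and (555,315).

```bash
python3 drive.py '-.04 0 0 0 0 0;-.085 .01 0 0 0 0;-.13 .02 0 0 0 0;-.175 .03 0 0 0 0;-.215 .04 0 0 0 0' >/dev/null;  python3 drive.py '-.04 .01 0 -.1 -.008 0;-.08 .03 0 -.2 -.016 0;-.1 .05 .01 -.3 -.024 0;-.12 .07 .03 -.4 -.032 0;-.12 .1 .05 -.519 -.042 0'
cat > st.py <<'E'
from h import *
import sys
a=np.array([-.48,.14,.866]);a/=np.linalg.norm(a);tip=np.array([.6216,-.1987,.1411]);Rt=R.from_quat(np.load("Rt.npy"))
o=r.get_obs();z=-R.from_rotvec(o["orientation"]).as_matrix()[:,2]
print("axis err",(z-a).round(4),"off",((o["tcp_pos"]-tip)@a-.1646).round(4),"f axial",(o["contact_force"]@a).round(1),o["contact_force"].round(1),o["moment"].round(2))
rel(tip+a*(.1646+float(sys.argv[1])),Rt)
E
python3 st.py .07
```

```text
clock: 11.75
tcp_pos: [0.4936, -0.1664, 0.3614]
orientation: [2.09, 1.682, 0.403]
contact_force: [1.7, -0.2, -4.5]
grip_width: 0.027
gripper_force: 90.2
axis err [0.0037 0.0041 0.0014] off 0.0921 f axial -4.7 [ 1.7 -0.2 -4.5] [0.4  0.99 0.01]
rel [0.0046 0.0045 0.0221] [-0.0031  0.0048 -0.0021]
```

```bash
python3 drive.py '.004 .004 .02 -.003 .005 -.002;.004 .004 .041 -.003 .005 -.002;.004 .004 .041 -.003 .005 -.002;.004 .004 .041 -.003 .005 -.002'; python3 st.py .05
python3 - <<'E'
from h import *
import pickle
a=np.array([-.48,.14,.866]);a/=np.linalg.norm(a);tip=np.array([.6216,-.1987,.1411])
o=r.get_obs()
D={n:grab(n) for n in("scene","side","wrist")};pickle.dump(D,open("i.pkl","wb"))
org=o["tcp_pos"]-a*.1446
for n in D:
    im,d,ci=D[n];P=cloud(d,ci);q=P-org;t=q@a;rho=np.linalg.norm(q-t[...,None]*a,axis=-1)
    for lo,hi in((-.038,-.022),(.005,.055),(.062,.108)):
        m=(d>0)&(t>lo)&(t<hi)&(rho<.035);print(n,lo,m.sum(),np.percentile(rho[m],[10,50,90]).round(4) if m.any() else '', P[m].mean(0).round(4) if m.any() else '')
    print(proj(ci,[org-.04*a,org,org+.06*a,tip]).round(1).tolist())
cv2.imwrite("pics/i.png",np.hstack([cv2.resize(D["scene"][0][180:290,270:380],(400,400),interpolation=2),cv2.resize(D["side"][0][140:250,270:380],(400,400),interpolation=2)]))
E
```

```text
clock: 12.15
tcp_pos: [0.5181, -0.1654, 0.3274]
orientation: [2.085, 1.692, 0.401]
contact_force: [-0.8, 0.6, -4.9]
grip_width: 0.027
gripper_force: 90.6
axis err [0.0055 0.0018 0.0027] off 0.0511 f axial -3.7 [-0.8  0.6 -4.9] [ 0.24  1.09 -0.01]
rel [-0.0031  0.0007  0.0011] [-0.0057  0.0029  0.006 ]
scene -0.038 29 [0.0119 0.0149 0.0175] [ 0.6008 -0.2022  0.178 ]
scene 0.005 161 [0.0183 0.0214 0.0231] [ 0.5747 -0.1982  0.2311]
scene 0.062 203 [0.0161 0.019  0.025 ] [ 0.547  -0.187   0.2803]
[[319.6, 246.3], [312.8, 241.9], [302.0, 234.8], [325.2, 250.4]]
side -0.038 65 [0.0157 0.0184 0.0205] [ 0.5912 -0.2012  0.1734]
side 0.005 323 [0.0216 0.0234 0.025 ] [ 0.5613 -0.1966  0.2234]
side 0.062 387 [0.0173 0.0201 0.0265] [ 0.537  -0.185   0.2765]
[[338.3, 215.6], [332.9, 204.7], [324.1, 187.0], [343.4, 224.0]]
wrist -0.038 169 [0.0116 0.0122 0.0128] [ 0.6033 -0.1795  0.1767]
wrist 0.005 1854 [0.0172 0.0177 0.0189] [ 0.5764 -0.1675  0.2284]
wrist 0.062 6417 [0.0118 0.0158 0.0248] [ 0.5478 -0.1627  0.2816]
[[282.1, 204.3], [281.5, 222.8], [280.2, 266.0], [283.4, 196.9]]
```

View pics/i.png

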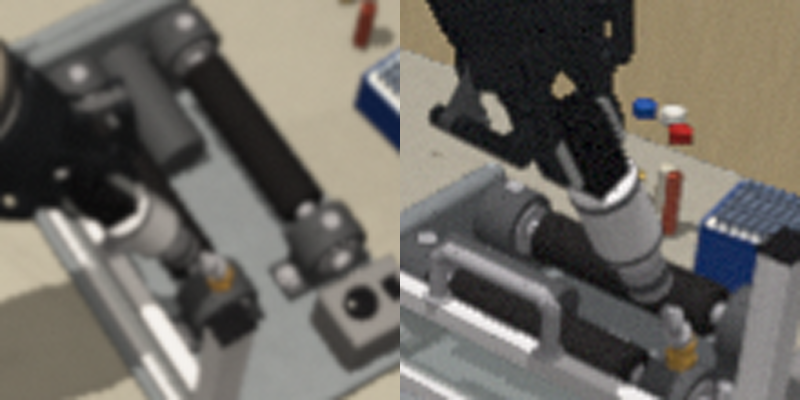

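Scene crop: coupler mouth at about (195,262), nipple tip (212,262); side crop: mouth (655,295), tip (677,312) — nearly in line, close approach.

```bash
cat > gunfit.py <<'E'
from h import *
import pickle,sys
from scipy.optimize import least_squares
def gunfit(D,names,a0,org,off=(0,)):
    """axis of barrel (r 20, t 5..55) and coupler sleeve (r 14, t -38..-24); returns point at org level and direction"""
    Q=[]
    for n in names:
        im,d,ci=D[n];P=cloud(d,ci);Q.append(P[(d>0)&(np.linalg.norm(P-org,axis=-1)<.08)])
    Q=np.vstack(Q);e1=np.cross(a0,[0,1,0]);e1/=np.linalg.norm(e1);e2=np.cross(a0,e1)
    def f(p):
        a=a0+p[2]*e1+p[3]*e2;a=a/np.linalg.norm(a);q=Q-(org+p[0]*e1+p[1]*e2);t=q@a;rho=np.linalg.norm(q-np.outer(t,a),axis=1)
        b=(t>.006)&(t<.054)&(rho<.026)&(rho>.012);c=(t>-.038)&(t<-.024)&(rho<.019)&(rho>.007)
        return np.where(b,rho-.02,np.where(c,2*(rho-.014),0))
    s=least_squares(f,[0,0,0,0],x_scale=[1e-3,1e-3,.02,.02],loss="soft_l1",f_scale=.0008)
    p=s.x;a=a0+p[2]*e1+p[3]*e2;return org+p[0]*e1+p[1]*e2,a/np.linalg.norm(a),np.sqrt(np.mean(s.fun**2))
if __name__=="__main__":
    a=np.array([-.48,.14,.866]);a/=np.linalg.norm(a);tip=np.array([.6216,-.1987,.1411])
    D=pickle.load(open(sys.argv[1],"rb"));org=tip+a*(.02+float(sys.argv[2]))
    for ns in(["wrist"],["scene"],["side"],["scene","side"],["scene","side","wrist"]):
        try:
            p,b,e=gunfit(D,ns,a,org);q=p-tip;R0=R.from_rotvec(r.get_obs()["orientation"])
            mouth=p-.04*b; lat=mouth-tip;lat=lat-(lat@a)*a
            print(ns,"org",p.round(4),"axis",b.round(4),"mouth lateral (tool)",R0.inv().apply(lat).round(4),"org lateral",R0.inv().apply(q-(q@a)*a).round(4),e.round(5))
        except Exception as x: print(ns,x)
E
python3 gunfit.py i.pkl .05; python3 -c "
from h import *
import pickle
D=pickle.load(open('i.pkl','rb'))
tip=np.array([.6216,-.1987,.1411])
for n in ('scene','side','wrist'):
  im,d,ci=D[n];P=cloud(d,ci);m=(d>0)&(np.linalg.norm(P-tip-[.004,-.001,-.006],axis=-1)<.011)&(P[...,2]>.13);print(n,m.sum(),P[m].mean(0).round(4))
"
```

```text
['wrist'] org [ 0.5878 -0.1881  0.2015] axis [-0.4687  0.1303  0.8737] mouth lateral (tool) [ 0.001 -0.001  0.   ] org lateral [ 0.0007 -0.0004  0.    ] 0.0002
['scene'] org [ 0.5853 -0.1875  0.2   ] axis [-0.4598  0.1342  0.8778] mouth lateral (tool) [ 0.0009 -0.0043  0.    ] org lateral [ 0.0008 -0.0033  0.    ] 0.00068
['side'] org [ 0.5846 -0.1887  0.1998] axis [-0.4606  0.1403  0.8765] mouth lateral (tool) [-0.0006 -0.0047  0.    ] org lateral [-0.0005 -0.0038  0.    ] 0.00074
['scene', 'side'] org [ 0.5847 -0.1884  0.1998] axis [-0.4588  0.1382  0.8777] mouth lateral (tool) [-0.0002 -0.0048  0.    ] org lateral [-0.0001 -0.0039  0.    ] 0.00081
['scene', 'side', 'wrist'] org [ 0.5872 -0.1881  0.2012] axis [-0.4633  0.1309  0.8765] mouth lateral (tool) [ 0.0008 -0.0019  0.    ] org lateral [ 0.0006 -0.001   0.    ] 0.00083
scene 24 [ 0.6227 -0.2013  0.1388]
side 26 [ 0.6196 -0.2017  0.136 ]
wrist 66 [ 0.6263 -0.1937  0.1364]
```

```bash
cat > cor.py <<'E'
from h import *
from gunfit import gunfit
import sys
a=np.array([-.48,.14,.866]);a/=np.linalg.norm(a);tip=np.array([.6216,-.1987,.1411]);off=float(sys.argv[1])
for k in range(2):
    o=r.get_obs();R0=R.from_rotvec(o["orientation"]);ci=r.camera_info("wrist");im,d=r.grab_frame("wrist")
    p,b,e=gunfit({"w":(im,d,ci)},["w"],a,tip+a*(.02+off))
    rv=np.cross(b,a);q=p-.02*b-tip;mouth=p-.04*b
    ml=mouth-tip;ml-=(ml@a)*a
    ot=o["tcp_pos"];rot=R.from_rotvec(rv);p2=ot+rot.apply(p-ot)   # gun origin after turning about the TCP
    s=-(p2-tip);s+=-(s@a)*a
    print("mouth lat",R0.inv().apply(ml).round(4),"turn",R0.inv().apply(rv).round(4),"shift",R0.inv().apply(s).round(4),"tcp off",((o["tcp_pos"]-tip)@a-.1646).round(4),"f",o["contact_force"].round(1),(o["contact_force"]@a).round(1))
E
python3 cor.py .05
```

```text
mouth lat [ 0.0012 -0.0002  0.    ] turn [-0.0142 -0.0081  0.    ] shift [ 0.0003 -0.0024  0.    ] tcp off 0.0523 f [ 0.9  0.5 -3.6] -3.5
mouth lat [0.0014 0.0005 0.    ] turn [-0.0127 -0.0094 -0.    ] shift [ 0.0004 -0.0029  0.    ] tcp off 0.0525 f [ 0.2 -0.3 -3.7] -3.3
```

```bash
python3 drive.py '0 -.0025 .01 -.013 -.009 0;0 -.0025 .02 -.013 -.009 0;0 -.0025 .022 -.013 -.009 0;0 -.0025 .022 -.013 -.009 0'; python3 cor.py .03
```

```text
clock: 12.8
tcp_pos: [0.528, -0.169, 0.31]
orientation: [2.074, 1.677, 0.41]
contact_force: [0.6, -0.2, -3.8]
grip_width: 0.0268
gripper_force: 90.5
mouth lat [-0.0007  0.0012  0.    ] turn [-0.0002 -0.0006 -0.    ] shift [ 0.0008 -0.0013 -0.    ] tcp off 0.0307 f [ 0.6 -0.2 -3.8] -3.6
mouth lat [-0.0007  0.0016  0.    ] turn [ 0.0007 -0.0005 -0.    ] shift [ 0.0008 -0.0015 -0.    ] tcp off 0.0309 f [-0.7 -0.4 -4.1] -3.3
```

```bash
python3 drive.py '.0007 -.0013 .005 0 0 0;.0007 -.0013 .01 0 0 0;.0007 -.0013 .015 0 0 0;.0007 -.0013 .018 0 0 0;.0007 -.0013 .018 0 0 0'; python3 cor.py .012
```

```text
clock: 13.4
tcp_pos: [0.5361, -0.1703, 0.2938]
orientation: [2.073, 1.678, 0.41]
contact_force: [-0.3, -0.4, -3.7]
grip_width: 0.0272
gripper_force: 90.6
mouth lat [0.0005 0.0004 0.    ] turn [ 0.0013 -0.0009 -0.    ] shift [-0.0003 -0.0002  0.    ] tcp off 0.0127 f [-0.3 -0.4 -3.7] -3.2
mouth lat [0.0003 0.0004 0.    ] turn [ 0.0007 -0.0002 -0.    ] shift [-0.0003 -0.0003 -0.    ] tcp off 0.0127 f [ 0.2 -1.  -4.4] -4.0
```

Well aligned. Push on slowly.

```bash
for k in 1 2 3; do python3 drive.py '0 0 .0015 0 0 0;0 0 .003 0 0 0;0 0 .003 0 0 0' >/dev/null; python3 st.py 0|head -1; done
```

```text
axis err [-0.01    0.0098 -0.0073] off 0.0096 f axial 0.8 [-3.   0.7 -0.9] [ 0.32  1.06 -0.04]
axis err [-0.0093  0.0102 -0.0069] off 0.0063 f axial -4.7 [ 0.7 -0.1 -5. ] [ 0.26  0.82 -0.09]
axis err [-0.0083  0.0098 -0.0063] off 0.0032 f axial -9.2 [ 3.3 -2.1 -8.4] [ 0.25  0.96 -0.08]
```

```bash
for k in 1 2; do python3 drive.py '0 0 .0015 0 0 0;0 0 .003 0 0 0;0 0 .003 0 0 0' >/dev/null; python3 st.py 0|head -1; done
```

```text
axis err [-0.0087  0.0091 -0.0064] off 0.0005 f axial 3.3 [-3.9  2.9  1.2] [0.57 1.31 0.06]
axis err [-0.0088  0.0088 -0.0064] off -0.0023 f axial 7.9 [-6.6  2.1  5.2] [0.59 1.52 0.04]
```

```bash
for k in 1 2 ; do python3 drive.py '0 0 .0015 0 0 0;0 0 .003 0 0 0;0 0 .003 0 0 0' >/dev/null; python3 st.py 0|head -1; done; python3 drive.py '0 0 .001 0 0 0;0 0 .002 0 0 0;0 0 .002 0 0 0' >/dev/null; python3 st.py 0|head -1;python3 cor.py -.01
```

```text
axis err [-0.0087  0.0086 -0.0063] off -0.0053 f axial 9.2 [-7.   2.3  6.4] [0.62 1.52 0.08]
axis err [-0.0087  0.0085 -0.0063] off -0.0082 f axial 10.9 [-8.8  3.1  7.2] [0.61 1.61 0.08]
axis err [-0.0088  0.0085 -0.0063] off -0.0102 f axial 11.5 [-9.1  3.3  7.7] [0.62 1.66 0.02]
mouth lat [-0.0001  0.0002  0.    ] turn [-0.001   0.005   0.0001] shift [-0.0008 -0.0003  0.    ] tcp off -0.0102 f [-9.1  3.3  7.7] 11.5
mouth lat [-0.0001  0.0002  0.    ] turn [0.     0.005  0.0001] shift [-0.0009 -0.0002  0.    ] tcp off -0.0101 f [-8.8  3.   8.1] 11.7
```

```bash
for k in 1 2 3 ; do python3 drive.py '0 0 .0007 0 0 0;0 0 .0007 0 0 0' >/dev/null; python3 st.py 0|head -1; done
```

```text
axis err [-0.0088  0.0084 -0.0063] off -0.0108 f axial 12.4 [-9.1  3.4  8.8] [0.65 1.65 0.05]
axis err [-0.0088  0.0084 -0.0063] off -0.0115 f axial 11.8 [-9.   2.6  8.2] [0.62 1.71 0.06]
axis err [-0.0089  0.0077 -0.0063] off -0.0119 f axial 22.5 [-15.4   5.3  16.6] [0.81 2.14 0.06]
```

```bash
python3 drive.py '0 0 -.001 0 0 0;0 0 -.001 0 0 0;0 0 -.001 0 0 0' ; python3 st.py 0|head -1; python3 cor.py -.011
python3 - <<'E'
from h import *
im=grab("side")[0];b=grab("wrist")[0]
cv2.imwrite("pics/j.png",np.hstack([cv2.resize(im[140:250,270:380],(400,400),interpolation=2),cv2.resize(b[130:280,210:360],(400,400),interpolation=2)]))
E
```

```text
clock: 16.9
tcp_pos: [0.5475, -0.1738, 0.2732]
orientation: [2.074, 1.678, 0.411]
contact_force: [-8.8, 2.3, 7.5]
grip_width: 0.0271
gripper_force: 93.1
axis err [-0.0088  0.0084 -0.0064] off -0.0111 f axial 11.1 [-8.8  2.3  7.5] [0.55 1.67 0.04]
mouth lat [-0.0001  0.0002  0.    ] turn [-0.0004  0.0051  0.0001] shift [-0.0009 -0.0003  0.    ] tcp off -0.0111 f [-8.8  2.3  7.5] 11.1
mouth lat [-0.0001  0.0002  0.    ] turn [-0.0001  0.005   0.0001] shift [-0.0008 -0.0003  0.    ] tcp off -0.0112 f [-8.6  3.3  7.3] 10.9
```

View pics/j.png

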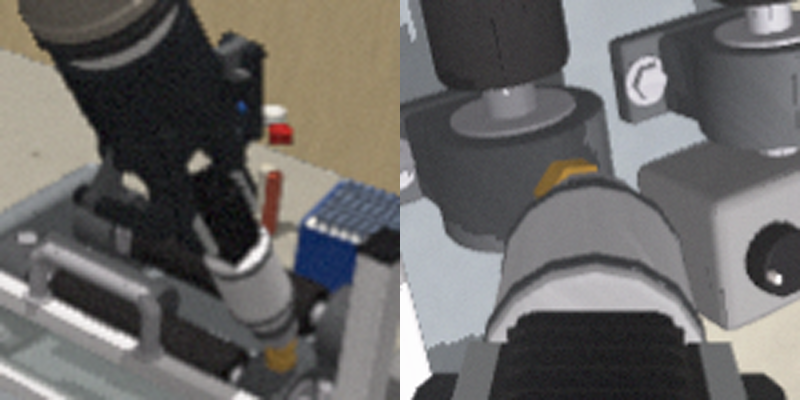

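Side crop: the coupler sits right over the brass elbow at (280,355). Wrist crop: the gun covers the nipple and only the hexagon (565,175) shows. The pull-in, the spring-rate forces and the stop about 12 mm further in all match a snapped coupler held at about 11 mm.

```bash
python3 -c "
from bench import r
print(r.hand_in())"
```

```text
the job is handed in; nothing more can be done
None
```

The job is handed in at about 17 s: the guard is fully down, the coupler looks snapped onto the nipple judging by force and position, and the gun is still gripped and held pressed in with its spring at about 11 of 12 mm; I touched nothing else, but one push against the guard's lower stop reached about 90 N (limits: wrist 120 N, arm or gripper body 40 N), and hand-in gave no verdict.

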